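# Roll the cap strips home on a well block

## Robot

A 7-joint arm with a two-finger parallel gripper is mounted at the origin on a cart in front of the work surface, level with it; the furniture and walls round the work are solid. World frame = base frame: x ahead of the robot, y to its left, z up, the work surface at z = 0. Lengths are in m, angles in rad, forces in N, time in s.
With the tool pointing down it reaches from about 0.35 to 0.9 m from the base axis. Payload 7.2 kg.
Tool frame: the origin (TCP) lies at the very end of the fingers, on their centre line; the grasp point (between the pads) lies arm.pinch_z behind it (arm.pinch_z is the distance from the TCP to the grasp point, in m); z points along the fingers, y is the line along which they close (so a half turn about z gives the same grasp; the last joint's range is limited). The gripper opens to 88 mm and grips with 3 to 60 N. Pads are 20 mm wide; open, the fingers measure 115 mm over their backs; the gripper's body (75 mm by 178 mm) begins 61 mm behind the grasp point.
Start: joints at [1.14, 0.411, -0.013, 1.596, 0.006, 1.134, -0.082], TCP at [0.222, -0.584, 0.223] pointing down, gripper open.
Joint ranges: [-2.95, 2.95], [-0.29, 1.99], [-1.47, 1.44], [0.14, 2.54], [-1.03, 4.17], [0.13, 1.85], [-2.86, 2.86]. Speed limits (rad/s): [2.39, 2.39, 3.01, 3.01, 3.14, 3.14, 3.14].

## Interface

Orientations are given as a unit quaternion [w, x, y, z].
In Python, from bench import arm gives the robot as it stands. Calls block until the motion is done:
- arm.move_ptp(position, orientation): joint-space move of the TCP to a pose.
- arm.move_straight(position, velocity=0.15, attitude=None, contact_N=None): straight line of the TCP; attitude=None keeps the orientation; velocity is the mean speed in m/s. With contact_N (N) it stops when the force on the tool has changed by that much, and returns True; else False.
- arm.move_joints(angles): joint-space move.
- arm.open() and arm.close_gripper(squeeze=None): open the fingers fully, or close them until they stop; squeeze is the grip in N (None keeps the last).
- arm.dwell(seconds).
- arm.solve_ik(position, orientation): joint angles nearest the present ones, or None.
- arm.state(): the state.
- arm.grab_frame(name): name is "scene" or "top"; returns the picture (400x640x3 uint8, red, green, blue); there is no depth.
- arm.camera_model(name): a dict with "camera_matrix" (3x3 intrinsics, pixels), "R" (3x3) and "t" (3): a world point X has camera coordinates R X + t. Camera axes: x right, y down, z forward; pixel columns grow to the right and rows downward; lengths in m; the calibration is good to about 2 mm. A picture is of the moment at which its call begins. camera_model takes no time and is no camera call.
A pose or a line that the arm cannot do raises arm.MotionError and nothing moves.
- arm.hand_in(): hands the job in; it is judged then, once.
Trained networks look in the newest picture that a camera, given by its name, has taken for a name from the list of things; names that differ only in an ending like _2 or _b are one class to them, and where a whole thing is asked for, a point or a joint stands for the part that bears it (a point fixed in the world has none). Each returns a list of dicts, best first, with "confidence" (0 to 1); they miss things now and then, are a little off and sometimes report something else, mostly with a low value. They report only what shows in the picture. A call takes as long as a camera call. They do not tell look-alikes from the thing itself.
- arm.find_in(name, camera): "location" ([column, row] as shares, 0 to 1, of the picture: columns of its width, rows of its height, amid what is visible of it).
The state is a dict: "time_s": time; "qpos": joint angles; "qd": joint speeds; "tau": joint torques, N m; "ee_pos": TCP position; "ee_rot": TCP orientation; "ft_force": force on the tool from outside, world axes, zero at the start; "ft_torque": the same for the moment, N m; "grip_width": opening from 0.0 (shut) to 1.0 (fully open); "gripper_force": force on a finger pad.
Only numpy, scipy, OpenCV 4.12 (cv2) and the standard library are available. Lean on these libraries where they do the work, as an engineer would, in place of code of your own. Each camera call takes 0.05 s, during which the arm holds its last target. There are 200 camera calls.

## Task

Take the hand roller out of its holder by the orange handle and roll it along the blue well block under firm, steady, moderate pressure until all six white cap strips are pressed fully home. Press the strips home by rolling over them, not by stamping, never so hard that the block cracks, and keep the fingers off the block; then set the roller gently back in its holder, standing as it stood, and let go. Leave the glassware, jar and dropper bottle alone.

Things in the scene. Friction and masses are not known exactly. Their poses are not given: they have to be found in the camera images.
- roller: hand roller upright in its grey holder; origin at the lowest point of its black wheel (hard plastic, 44 mm diameter, 76 mm long, turns freely about the roller's y), z up. Steel guard plate 76 (x) x 98 (y) mm, underside at z = 47 mm, top 54 mm; black collar 34 x 48 mm above it to 60 mm; orange handle up to 106 mm. About 0.35 kg. Rolls along its x, either way round
- roller_handle (a point): middle of the roller's orange handle, 84 mm above the roller's origin. The handle is 24 mm (x) by 36 mm (y), free from 60 to 106 mm above that origin; fingers closing along x across the 24 mm with 40 to 60 N hold it stiffest against tipping while rolling
- wheel (a joint): angle (rad) the wheel has turned on its axle, 0 at the start, turns without end, about 45 rad per metre rolled (22 mm radius)
- holder: grey fixed open box that holds the roller, 66 (x) x 110 (y) x 56 mm tall, walls 6 mm, foot 86 x 126 x 6 mm; origin under its centre on the worktop. The wheel hangs in the pocket (54 x 98 mm, 5 mm free each side in x, 4 mm each end) and the guard plate lies flat on the rim: the roller's origin is then 9 mm above the holder's; either way round is right
- nest: fixed grey base plate 144 (x) x 104 (y) x 10 mm that carries the blue well block, 124 (x) x 84 (y) mm; origin under its centre on the worktop. The block is centred over it and turned with it; x is the block's long way, the way to roll. The block cracks if the roller bears on it or its strips with over 30 N in all; a push of 10 to 15 N is right
- block_low (a point): point fixed over the middle of the nest, 48 mm above the worktop: the lowest the block's blue top face can be. The face is really 0 to 18 mm higher, set differently each time and not measured: feel for it. The block rests on rubber: it sinks about 0.4 mm per 10 N and rocks lengthwise, its ends going down about 2 mm more per 10 N there
- glass: empty clear glass beaker, 72 mm wide, 94 mm tall, loose; bystander, origin under its centre
- jar: glass jar with brown contents and steel lid, 76 mm wide, 115 mm tall, loose; bystander, origin under its centre
- dropper: small amber dropper bottle with red bulb, 36 mm wide, 85 mm tall, loose; bystander, origin under its centre
- strip0 (a joint): cap strip 0: how far it is pressed down (m), 0 proud to 0.003 fully home, home counts from 0.0023; flat white strip 16.5 (x) x 72 (y) mm, long edges rounded 4 mm, with four grey discs, its middle at x = -45 mm of the nest; its top stands 4.5 mm over the blue top face when proud, 1.5 mm when home; about 7 N on that strip pushes it down, it stays where it is left
- strip1 (a joint): cap strip 1: how far it is pressed down (m), 0 proud to 0.003 fully home, home counts from 0.0023; flat white strip 16.5 (x) x 72 (y) mm, long edges rounded 4 mm, with four grey discs, its middle at x = -27 mm of the nest; its top stands 4.5 mm over the blue top face when proud, 1.5 mm when home; about 7 N on that strip pushes it down, it stays where it is left
- strip2 (a joint): cap strip 2: how far it is pressed down (m), 0 proud to 0.003 fully home, home counts from 0.0023; flat white strip 16.5 (x) x 72 (y) mm, long edges rounded 4 mm, with four grey discs, its middle at x = -9 mm of the nest; its top stands 4.5 mm over the blue top face when proud, 1.5 mm when home; about 7 N on that strip pushes it down, it stays where it is left
- strip3 (a joint): cap strip 3: how far it is pressed down (m), 0 proud to 0.003 fully home, home counts from 0.0023; flat white strip 16.5 (x) x 72 (y) mm, long edges rounded 4 mm, with four grey discs, its middle at x = 9 mm of the nest; its top stands 4.5 mm over the blue top face when proud, 1.5 mm when home; about 7 N on that strip pushes it down, it stays where it is left
- strip4 (a joint): cap strip 4: how far it is pressed down (m), 0 proud to 0.003 fully home, home counts from 0.0023; flat white strip 16.5 (x) x 72 (y) mm, long edges rounded 4 mm, with four grey discs, its middle at x = 27 mm of the nest; its top stands 4.5 mm over the blue top face when proud, 1.5 mm when home; about 7 N on that strip pushes it down, it stays where it is left
- strip5 (a joint): cap strip 5: how far it is pressed down (m), 0 proud to 0.003 fully home, home counts from 0.0023; flat white strip 16.5 (x) x 72 (y) mm, long edges rounded 4 mm, with four grey discs, its middle at x = 45 mm of the nest; its top stands 4.5 mm over the blue top face when proud, 1.5 mm when home; about 7 N on that strip pushes it down, it stays where it is left
Mind the look-alikes: they are no part of the job. Leave any green look-alike of the roller alone.

How it is judged:
By the outcome, as a careful person would: the job done as asked, in the order asked, and still so for the second after the job is handed in, with the robot touching nothing.
It also fails if it takes over 70 s, if anything falls off the work surface, if the arm or the gripper's body presses on something with over 40 N, if the wrist force passes 120 N, or if a joint passes its speed limit or range.

## Working session

There is one attempt and no reset: what is moved stays moved. The work goes in short steps, each a Python script; the robot and the scene stay as the last script left them, time stands still between calls to the robot, and variables do not carry over. Pictures are saved under pics/ and viewed, at most 10 in all, crops included, and the job is handed in when it is done.

```bash
mkdir -p pics; ls; python3 - <<'E'
from bench import arm
import cv2
for c in ("scene","top"):
    im=arm.grab_frame(c); cv2.imwrite(f"pics/{c}0.png",im[:,:,::-1])
    m=arm.camera_model(c); print(c,m["camera_matrix"].tolist(),m["R"].tolist(),m["t"].tolist())
    for n in ("roller","roller_handle","holder","nest","glass","jar","dropper"):
        print(n,[(round(d["location"][0]*640),round(d["location"][1]*400),round(d["confidence"],2)) for d in arm.find_in(n,c)])
s=arm.state();print(s,arm.pinch_z)
E
```

```text
pics
scene [[479.6491174786038, 0.0, 316.4479202323793], [0.0, 479.6491174786038, 190.514490673903], [0.0, 0.0, 1.0]] [[-0.560961393090757, -0.8278025653246194, -0.008076404129106022], [-0.6275751514390774, 0.43159897673526965, -0.6479751172516482], [0.5398812320852581, -0.3584204739172245, -0.7616186835412166]] [0.4238924932141757, 0.34714298374867225, 1.0741673986239164]
roller [(313, 216, 0.82), (225, 306, 0.6)]
roller_handle [(227, 307, 0.77), (313, 216, 0.55), (313, 236, 0.44)]
holder [(312, 235, 0.69)]
nest [(420, 177, 0.73)]
glass [(376, 118, 0.85)]
jar [(239, 243, 0.98)]
dropper [(324, 155, 0.58), (434, 175, 0.44)]
top [[424.9751970012428, 0.0, 319.2269012771718], [0.0, 424.9751970012428, 198.8032890987142], [0.0, 0.0, 1.0]] [[0.00026683067178251353, -0.9996453172246164, -0.026630218780342708], [-0.9980132005553393, 0.0014116204495444055, -0.06298935501332663], [0.06300460553547704, 0.026594117368372076, -0.9976588457998639]] [0.16019523703988145, 0.5515080866839261, 1.2247767412220092]
roller [(315, 211, 0.98), (207, 245, 0.9)]
roller_handle [(209, 247, 0.86)]
holder [(333, 
[... 153 characters left out ...]
,  0.41105375, -0.01270034,  1.59621808,  0.00563556,
        1.13432611, -0.08222758]), 'qd': array([-5.54186743e-05,  4.73491362e-04,  8.44061984e-04, -1.55695382e-03,
       -3.52163220e-04,  2.52386992e-04,  1.18336729e-03]), 'tau': array([-8.98006274e-04, -5.87665522e+01,  6.40521180e-01, -2.91371638e+01,
       -5.37492440e-02,  1.03453230e-02,  8.55407052e-05]), 'ee_pos': array([ 0.22177422, -0.58431655,  0.22267492]), 'ee_rot': array([ 1.88601280e-05,  9.83593495e-01,  1.80399105e-01, -1.18245437e-05]), 'ft_force': array([-0.36354819,  0.48824001,  0.54046113]), 'ft_torque': array([-0.00011754, -0.03909751,  0.02884283]), 'gripper_force': 0.0, 'grip_width': 1.0009857737309438} 0.0187
```

View pics/scene0.png

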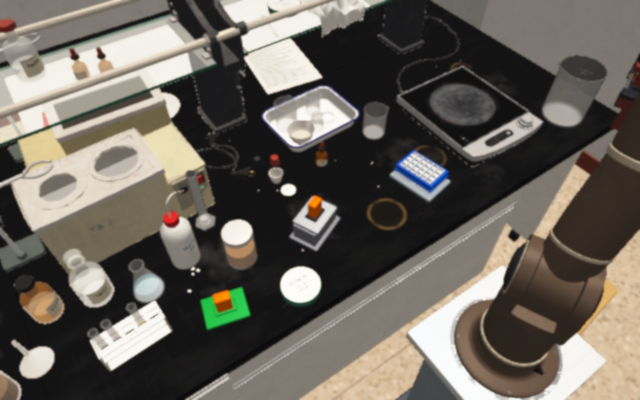

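View pics/top0.png

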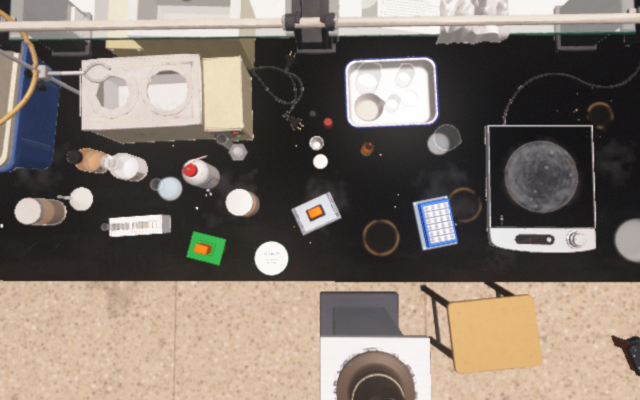

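```bash
cat > vis.py <<'E'
import cv2, numpy as np
from bench import arm
def P(c):
    m=arm.camera_model(c); return m["camera_matrix"]@np.c_[m["R"],m["t"]]
def hom(c,z):            # (x,y,1) on plane z -> pixel
    p=P(c); return np.c_[p[:,0],p[:,1],p[:,2]*z+p[:,3]]
def unproj(c,uv,z):
    q=np.linalg.solve(hom(c,z),[uv[0],uv[1],1]); return q[:2]/q[2]
def rect(im,c,z,ctr,half=.1,n=380):   # metric view: up = +x, left = +y
    s=2*half/n
    A=np.array([[0,-s,ctr[0]+half],[-s,0,ctr[1]+half],[0,0,1]])
    return cv2.warpPerspective(im,hom(c,z)@A,(n,n),flags=cv2.INTER_CUBIC|cv2.WARP_INVERSE_MAP)
E
python3 - <<'E'
from vis import *
T=cv2.imread("pics/top0.png");S=cv2.imread("pics/scene0.png")
r=unproj("top",(316,212),.1);n=unproj("top",(435,222),.055)
print(r,n)
for nm,uv,z in (("glass",(442,140),.047),("jar",(241,201),.06),("dropper",(366,150),.04)): print(nm,unproj("top",uv,z))
a=np.hstack([rect(T,"top",.063,r,.075,290),rect(S,"scene",.063,r,.075,290)])
b=np.hstack([rect(T,"top",.01,n,.1,290),rect(S,"scene",.01,n,.1,290)])
cv2.imwrite("pics/crop1.png",np.vstack([a,b]))
# blobs
for c,im in(("top",T),("scene",S)):
    h=cv2.cvtColor(im,cv2.COLOR_BGR2HSV)
    for nm,lo,hi in(("orange",(5,150,120),(22,255,255)),("blue",(100,120,60),(125,255,255))):
        m=cv2.inRange(h,lo,hi);k,l,st,ce=cv2.connectedComponentsWithStats(m)
        for i in range(1,k):
            if 40<st[i,4]<3000: print(c,nm,st[i].tolist(),ce[i].round(1))
E
```

```text
[0.51038735 0.16654765] [ 0.48349046 -0.16699775]
glass [ 0.71823713 -0.19281021]
jar [0.54309544 0.38147464]
dropper [0.6915415  0.02404956]
top orange [362, 145, 10, 9, 46] [365.9 149.8]
top orange [308, 206, 15, 13, 125] [314.8 212.1]
top orange [194, 244, 18, 11, 149] [202.3 248.5]
top blue [26, 47, 6, 17, 54] [27.9 56.6]
top blue [21, 74, 9, 24, 90] [24.4 84.4]
top blue [11, 87, 48, 83, 2470] [ 36.4 129.3]
top blue [418, 199, 40, 48, 394] [435.  222.7]
scene orange [309, 195, 13, 22, 210] [314.6 205.6]
scene orange [35, 283, 16, 12, 105] [ 41.8 287.6]
scene orange [212, 290, 20, 22, 300] [222.1 300. ]
scene orange [21, 294, 13, 12, 88] [ 25.2 299.3]
scene blue [394, 150, 55, 42, 479] [420. 175.]
```

View pics/crop1.png

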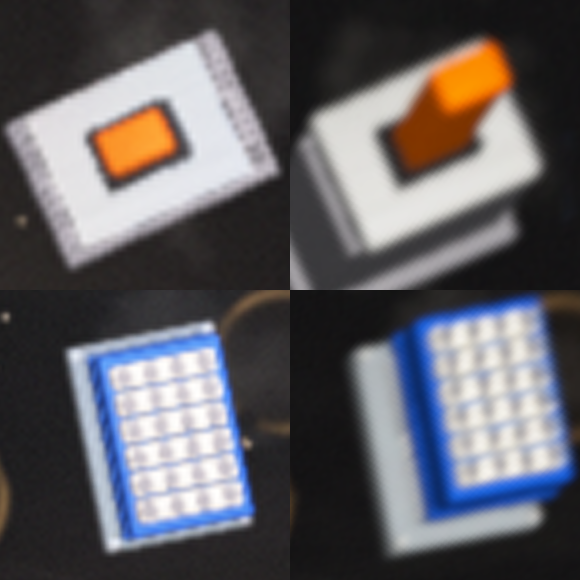

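```bash
cat > fit.py <<'E'
from vis import *
from scipy.optimize import differential_evolution
U=4
def silh(c,boxes,x,y,a,org,shape):
    m=np.zeros(shape,np.uint8);p=P(c);ca,sa=np.cos(a),np.sin(a)
    for lx,ly,z0,z1 in boxes:
        X=np.array([[x+ca*i*lx/2-sa*j*ly/2,y+sa*i*lx/2+ca*j*ly/2,z,1] for i in(-1,1) for j in(-1,1) for z in(z0,z1)])
        q=(p@X.T).T;q=(q[:,:2]/q[:,2:]+.5-org)*U-.5
        cv2.fillConvexPoly(m,cv2.convexHull(np.round(q*16).astype(np.int32)),1,cv2.LINE_8,4)
    return m
def masks(ims,ctr,half,th,z=.04):
    out={}
    for c,im in ims.items():
        p=P(c)@np.r_[ctr,z,1];u=(p[:2]/p[2]).astype(int)-half
        cr=im[u[1]:u[1]+2*half,u[0]:u[0]+2*half].max(2)
        cr=cv2.resize(cr,None,fx=U,fy=U,interpolation=cv2.INTER_CUBIC)
        m=(cr>th[c]).astype(np.uint8);k,l,st,_=cv2.connectedComponentsWithStats(m)
        out[c]=((l==1+st[1:,4].argmax()).astype(np.uint8),u)
    return out
def fit(ms,boxf,bounds):
    def cost(v,cs=None):
        e=0
        for c,(m,u) in ms.items():
            if cs and c not in cs: continue
            s=silh(c,boxf(*v[3:]),*v[:3],u,m.shape);e+=1-(m&s).sum()/(m|s).sum()
        return e
    r=differential_evolution(cost,bounds,seed=1,maxiter=60,popsize=12,tol=1e-5)
    return r.x,[cost(r.x,[c]) for c in ms]
ROL=lambda o=.009:[(.086,.126,0,.006),(.066,.110,0,.056),(.076,.098,.047+o,.054+o),(.034,.048,.06,.06+o),(.024,.036,.06+o,.106+o)]
NEST=lambda h:[(.144,.104,0,.01),(.124,.084,.01,h)]
E
python3 - <<'E'
from fit import *
ims={"top":cv2.imread("pics/top0.png"),"scene":cv2.imread("pics/scene0.png")}
r=np.array([.508,.165]);n=np.array([.4835,-.167])
vis=[]
for nm,ctr,bf,ex,a0 in(("roller",r,ROL,[],.42),("nest",n,NEST,[(.045,.075)],.2)):
  for cams in (["top","scene"],["top"],["scene"]):
    ms=masks({c:ims[c] for c in cams},ctr,42,{"top":85,"scene":62})
    b=[(ctr[0]-.03,ctr[0]+.03),(ctr[1]-.03,ctr[1]+.03),(a0-.4,a0+.4)]+ex
    x,e=fit(ms,bf,b);print(nm,cams,x.round(4),np.round(e,3))
    if len(cams)==2:
      for c,(m,u) in ms.items():
        s=silh(c,bf(*x[3:]),*x[:3],u,m.shape)
        cr=cv2.resize(ims[c][u[1]:u[1]+84,u[0]:u[0]+84],None,fx=U,fy=U,interpolation=cv2.INTER_CUBIC)
        for q,col in((m,(0,255,0)),(s,(0,0,255))):
          cv2.drawContours(cr,cv2.findContours(q,0,2)[0],-1,col,1)
        vis.append(cr[40:-40,40:-40])
cv2.imwrite("pics/fit.png",np.vstack([np.hstack(vis[:2]),np.hstack(vis[2:])]))
E
```

```text
Traceback (most recent call last):
  File "fit.py", line 27, in fit
    r=differential_evolution(cost,bounds,seed=1,maxiter=60,popsize=12,tol=1e-5)
  File "fit.py", line 25, in cost
    s=silh(c,boxf(*v[3:]),*v[:3],u,m.shape);e+=1-(m&s).sum()/(m|s).sum()
  File "fit.py", line 5, in silh
    m=np.zeros(shape,np.uint8);p=P(c);ca,sa=np.cos(a),np.sin(a)
                                 ~^^^
  File "vis.py", line 4, in P
    m=arm.camera_model(c); return m["camera_matrix"]@np.c_[m["R"],m["t"]]
ValueError: time passes only in moves, steps and waits
```

Too many model queries in one script; cache the projection.

```bash
sed -i 's/^def P(c)/from functools import cache\n@cache\ndef P(c)/' vis.py
cat > runfit.py <<'E'
from fit import *
ims={"top":cv2.imread("pics/top0.png"),"scene":cv2.imread("pics/scene0.png")}
r=np.array([.508,.165]);n=np.array([.4835,-.167])
vis=[]
for nm,ctr,bf,ex,a0 in(("roller",r,ROL,[],.42),("nest",n,NEST,[(.045,.075)],.2)):
  for cams in (["top","scene"],["top"],["scene"]):
    ms=masks({c:ims[c] for c in cams},ctr,42,{"top":85,"scene":62})
    b=[(ctr[0]-.03,ctr[0]+.03),(ctr[1]-.03,ctr[1]+.03),(a0-.4,a0+.4)]+ex
    x,e=fit(ms,bf,b);print(nm,cams,x.round(4),np.round(e,3))
    if len(cams)==2:
      for c,(m,u) in ms.items():
        s=silh(c,bf(*x[3:]),*x[:3],u,m.shape)
        cr=cv2.resize(ims[c][u[1]:u[1]+84,u[0]:u[0]+84],None,fx=U,fy=U,interpolation=cv2.INTER_CUBIC)
        for q,col in((m,(0,255,0)),(s,(0,0,255))):
          cv2.drawContours(cr,cv2.findContours(q,0,2)[0],-1,col,1)
        vis.append(cr[40:-40,40:-40])
cv2.imwrite("pics/fit.png",np.vstack([np.hstack(vis[:2]),np.hstack(vis[2:])]))
E
python3 runfit.py
```

```text
roller ['top', 'scene'] [0.5116 0.1699 0.4308] [0.034 0.374]
roller ['top'] [0.5106 0.1702 0.4248] [0.026]
roller ['scene'] [0.538  0.1555 0.5415] [0.315]
nest ['top', 'scene'] [ 0.4838 -0.1779  0.1926  0.053 ] [0.019 0.043]
nest ['top'] [ 0.4829 -0.1782  0.1961  0.0519] [0.015]
nest ['scene'] [ 0.4842 -0.1777  0.1902  0.0531] [0.041]
```

View pics/fit.png

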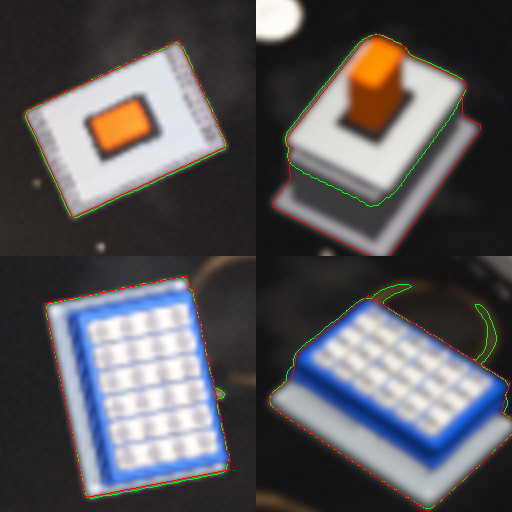

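Candidates: the orange-handled tool on a steel plate in a grey holder at top-view (315,212), and the one on a green base at (207,247). The description says steel plate and grey holder and warns against a green look-alike, so (315,212) is the one. The enlarged crops confirm it, and the pose fits overlay the outlines well. The nest is at top-view (435,222), with strips across its long way.

```bash
cat > rb.py <<'E'
import numpy as np
from bench import arm
R=np.array([.511,.170]);RY=.427
N=np.array([.4836,-.178]);NY=.193
def quat(phi): t=(phi+np.pi/2)/2; return [0,float(np.cos(t)),float(np.sin(t)),0]
def st(): 
    s=arm.state(); return s["ft_force"],s["ee_pos"],s
def ux(): return np.array([np.cos(NY),np.sin(NY)])
E
python3 - <<'E'
from rb import *
from vis import unproj
print("handle top",unproj("top",(314.8,212.1),.115))
best=None
for k in(0,-np.pi):
    a=arm.solve_ik([*R,.174],quat(RY+k));b=arm.solve_ik([*N,.125],quat(NY+k))
    print(k,None if a is None else a.round(2) if hasattr(a,'round') else a,b)
E
```

```text
handle top [0.50963896 0.16927334]
0 [ 0.38  0.54 -1.07  1.82  0.52  1.11 -0.45] [ 0.70112284  0.39573365 -0.55179003  1.93775348  0.26537793  0.87958957
  0.20601511]
-3.141592653589793 [-1.28  0.61  1.26  1.91 -0.65  1.12 -2.47] [ 0.22072487  0.33760068  0.04671144  1.96930778 -0.02086289  0.83513342
 -2.66978783]
```

```bash
python3 - <<'E'
from rb import *
H=np.array([.5105,.170])
arm.move_ptp([*H,.18],quat(RY)); f,p,s=st(); print(s["time_s"],p.round(4),f.round(2))
c=arm.move_straight([*H,.0745],.08,contact_N=8); print("contact",c,st()[1].round(4))
if not c:
    arm.close_gripper(50); f,p,s=st(); print(p.round(4),f.round(2),s["grip_width"],s["gripper_force"])
    arm.move_straight([*H,.0745+.09],.1); f,p,s=st()
    print(s["time_s"],p.round(4),f.round(2),s["ft_torque"].round(2),s["grip_width"],s["gripper_force"],s["qpos"].round(2))
    import cv2; cv2.imwrite("pics/lift.png",np.vstack([arm.grab_frame("scene")[60:330,100:500,::-1]]).repeat(2,0).repeat(2,1)[:540,:800])
E
```

```text
3.65 [0.5109 0.169  0.1798] [ 0.44 -0.35 -0.44]
contact False [0.5108 0.1702 0.075 ]
[0.5105 0.17   0.0745] [0.48 0.41 0.82] 0.2722783820943002 49.998886585235596
7.1667 [0.5102 0.1696 0.1639] [-0.09  0.01 -2.94] [-0.03 -0.08 -0.02] 0.2703150116195503 49.99806582927704 [ 0.37  0.54 -1.06  1.83  0.53  1.09 -0.46]
```

View pics/lift.png

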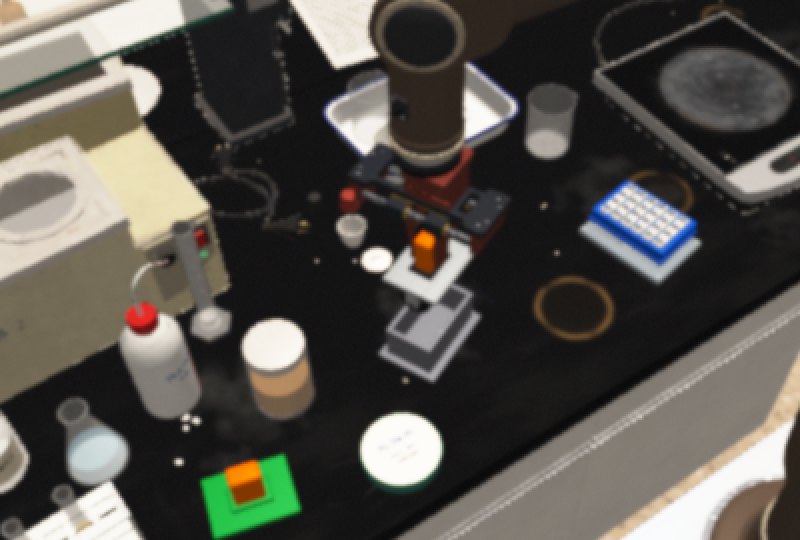

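The roller is held upright and lifted above its holder at about (430,250). The holder is empty below it. Next: feel for the strips at the block's middle.

```bash
python3 - <<'E'
from rb import *
arm.move_straight([*N,.155],.2,attitude=quat(NY)); arm.dwell(.2)
f0=np.mean([st()[0] for _ in range(1)],0); f,p,s=st(); print(s["time_s"],p.round(4),f.round(2))
arm.move_straight([*N,.0655+.076],.08); arm.dwell(.2)
fs=[]
for _ in range(5): fs.append(st()[0]); arm.dwell(.03)
f0=np.mean(fs,0); print("tare",f0.round(2),np.std(fs,0).round(2))
np.save("f0.npy",f0)
c=arm.move_straight([*N,.0655+.050],.015,contact_N=3); 
f,p,s=st(); print(c,s["time_s"],p.round(5),(f-f0).round(2),"wheel z",p[2]-.0655)
arm.dwell(.1); f,p,s=st(); print(p.round(5),(f-f0).round(2))
E
```

```text
9.3167 [ 0.4837 -0.1774  0.1551] [ 0.64 -0.5  -3.59]
tare [-0.15 -0.05 -3.02] [0.39 0.3  0.49]
True 11.25 [ 0.48367 -0.17801  0.12085] [-1.09  0.36  8.57] wheel z 0.05535329794133051
[ 0.48367 -0.17806  0.12088] [-0.08  0.08  8.  ]
```

```bash
cat > roll.py <<'E'
from rb import *
f0=np.load("f0.npy")
def roll(x1,zc,target=12.,step=.0015,vel=.03,tmax=15,verbose=6):
    f,p,s=st(); t0=s["time_s"]; x=float((p[:2]-N)@ux()); d=np.sign(x1-x); log=[]; F=f[2]-f0[2]; i=0
    while (x1-x)*d>1e-4 and s["time_s"]-t0<tmax:
        C=4e-5+2e-4*(x/.055)**2
        dz=np.clip(.6*C*(F-target),-.00025,.0008)
        zc+=dz; x=x+d*min(step,abs(x1-x))
        c=arm.move_straight([*(N+x*ux()),zc],vel,contact_N=9)
        f,p,s=st(); F=f[2]-f0[2]; fx=(f-f0)[:2]@ux(); log.append((x,F))
        if i%verbose==0 or c or F>20: print(f"{s['time_s']:.2f} x{x*1e3:.1f} F{F:.1f} fx{fx:.1f} zc{(zc-.0655)*1e3:.2f} z{(p[2]-.0655)*1e3:.2f}{' STOP' if c else ''}")
        if c and F>18: zc=max(zc,p[2])+.0004
        if F>26: zc+=.0015; arm.move_straight([*p[:2],zc],.03); print("BACKED OFF"); break
        i+=1
    L=np.array(log); print("F min/mean/max",L[:,1].min().round(1),L[:,1].mean().round(1),L[:,1].max().round(1),"t",s["time_s"])
    np.save("zc.npy",zc); return zc
E
python3 - <<'E'
from roll import *
roll(.014,.12085,verbose=1)
E
```

```text
11.60 x1.6 F6.9 fx-0.6 zc55.25 z55.60
11.85 x3.1 F6.8 fx0.2 zc55.13 z55.24
12.10 x4.6 F6.5 fx0.3 zc55.00 z55.02
12.35 x6.1 F6.1 fx-0.0 zc54.87 z54.87
12.60 x7.6 F6.0 fx0.8 zc54.72 z54.70
12.85 x9.1 F6.3 fx1.0 zc54.56 z54.54
13.10 x10.6 F7.1 fx-0.4 zc54.41 z54.40
13.35 x12.1 F5.8 fx-0.6 zc54.27 z54.24
13.60 x13.6 F8.5 fx-2.7 zc54.08 z53.97
13.85 x14.0 F8.5 fx-3.1 zc53.97 z53.90
F min/mean/max 5.8 6.9 8.5 t 13.85
```

```bash
sed -i 's/dz=np.clip(.6\*C\*(F-target),-.00025,.0008)/dz=np.clip(.6*C*(F-target),-.0004,.001)\n        if F<9: dz=min(dz,-.0003)/; s/step=.0015/step=.002/' roll.py
python3 - <<'E'
from roll import *
roll(.030,float(np.load("zc.npy")),verbose=1)
E
```

```text
14.10 x15.5 F8.7 fx-2.3 zc53.67 z53.82
14.35 x17.5 F7.2 fx-1.0 zc53.37 z53.54
14.60 x19.5 F7.3 fx-0.6 zc53.07 z53.15
14.85 x21.5 F9.6 fx0.0 zc52.77 z53.00
15.10 x23.5 F8.3 fx0.3 zc52.67 z53.00
15.35 x25.5 F9.5 fx-0.2 zc52.37 z52.81
15.60 x27.5 F10.0 fx0.5 zc52.25 z52.71
15.85 x29.5 F9.1 fx-0.7 zc52.14 z52.45
16.10 x30.0 F9.9 fx-0.5 zc51.96 z52.30
F min/mean/max 7.2 8.8 10.0 t 16.1
```

```bash
sed -i 's/\.6\*C\*(F-target)/1.0*C*(F-target)/' roll.py
python3 - <<'E'
from roll import *
z=roll(.047,float(np.load("zc.npy")),13,verbose=2)
z=roll(.0,z,13,verbose=3)
E
```

```text
16.35 x32.3 F11.0 fx-2.3 zc51.66 z51.86
16.85 x36.3 F9.8 fx-0.7 zc51.18 z51.55
17.35 x40.3 F11.3 fx-0.4 zc50.38 z51.09
17.85 x44.3 F11.5 fx1.7 zc49.93 z50.85
18.35 x47.0 F12.3 fx0.8 zc49.42 z50.35
F min/mean/max 9.8 11.1 12.3 t 18.35
18.60 x46.4 F12.8 fx0.8 zc49.28 z50.38
19.35 x40.4 F14.0 fx0.9 zc49.32 z50.58
20.10 x34.4 F13.9 fx2.5 zc49.64 z51.15
20.85 x28.4 F15.8 fx1.1 zc50.21 z51.70
21.60 x22.4 F15.3 fx0.9 zc50.82 z52.21
22.35 x16.4 F13.2 fx0.5 zc51.23 z52.39
23.10 x10.4 F15.8 fx-0.1 zc51.38 z52.84
23.85 x4.4 F15.8 fx0.7 zc51.76 z53.07
24.60 x0.0 F13.5 fx2.7 zc51.94 z53.29
F min/mean/max 12.3 14.5 15.9 t 24.6
```

```bash
python3 - <<'E'
from roll import *
z=roll(-.047,float(np.load("zc.npy")),13.5,verbose=2)
E
```

```text
24.85 x0.6 F14.2 fx2.5 zc51.94 z53.24
25.35 x-3.4 F11.1 fx2.4 zc51.93 z52.92
25.85 x-7.4 F15.2 fx1.1 zc51.84 z53.08
26.35 x-11.4 F14.4 fx-0.1 zc52.01 z53.03
26.85 x-15.4 F12.1 fx1.3 zc52.09 z53.02
27.35 x-19.4 F10.6 fx1.4 zc51.87 z52.79
27.85 x-23.4 F11.7 fx0.8 zc51.56 z52.43
28.35 x-27.4 F13.6 fx-1.0 zc51.46 z52.32
28.85 x-31.4 F13.0 fx0.5 zc51.48 z52.18
29.35 x-35.4 F10.3 fx2.5 zc51.16 z51.97
29.85 x-39.4 F11.7 fx1.7 zc50.44 z51.23
30.35 x-43.4 F13.2 fx0.3 zc49.91 z50.73
30.85 x-47.0 F13.5 fx-0.1 zc49.97 z50.62
F min/mean/max 10.3 12.8 15.5 t 30.85
```

```bash
python3 - <<'E'
from roll import *
z=roll(.047,float(np.load("zc.npy")),14,step=.0026,verbose=3)
E
```

```text
31.12 x-43.6 F13.1 fx0.4 zc49.88 z50.73
31.87 x-35.8 F16.0 fx-1.2 zc50.25 z51.29
32.62 x-28.0 F16.6 fx-0.4 zc50.97 z52.07
33.37 x-20.2 F17.5 fx-1.9 zc51.06 z52.10
34.12 x-12.4 F17.0 fx-0.6 zc51.60 z52.89
34.87 x-4.6 F12.2 fx2.2 zc51.83 z52.90
35.62 x3.2 F15.2 fx0.1 zc51.86 z53.07
36.37 x11.0 F13.9 fx0.0 zc51.91 z52.98
37.12 x18.8 F13.1 fx-0.6 zc51.63 z52.28
37.87 x26.6 F12.2 fx1.1 zc51.42 z52.34
38.62 x34.4 F11.1 fx1.6 zc50.80 z51.75
39.37 x42.2 F11.4 fx0.8 zc50.04 z51.00
F min/mean/max 10.7 13.9 18.1 t 39.8667
```

```bash
python3 - <<'E'
from roll import *
z=float(np.load("zc.npy"))
z=roll(.012,z,14,step=.003,verbose=3)
z=roll(-.011,z,16,step=.002,verbose=1)
E
```

```text
40.12 x45.7 F13.7 fx0.6 zc48.88 z50.12
40.87 x36.7 F14.2 fx-0.4 zc49.01 z50.32
41.62 x27.7 F18.1 fx0.2 zc49.57 z51.38
42.37 x18.7 F16.7 fx-1.5 zc50.43 z51.70
43.12 x12.0 F16.8 fx1.9 zc50.78 z52.60
F min/mean/max 13.7 16.0 18.1 t 43.1167
43.37 x12.8 F16.7 fx2.7 zc50.82 z52.57
43.62 x10.8 F17.7 fx1.6 zc50.86 z52.64
43.87 x8.8 F18.2 fx0.6 zc50.94 z52.69
44.12 x6.8 F17.2 fx0.1 zc51.04 z52.76
44.37 x4.8 F18.0 fx0.2 zc51.10 z52.83
44.62 x2.8 F18.5 fx0.4 zc51.18 z52.87
44.87 x0.8 F19.0 fx-0.6 zc51.28 z52.78
45.12 x-1.2 F17.3 fx-1.6 zc51.40 z52.56
45.37 x-3.2 F14.2 fx1.5 zc51.46 z52.74
45.62 x-5.2 F15.3 fx1.4 zc51.39 z52.83
45.87 x-7.2 F17.3 fx2.1 zc51.35 z52.92
46.12 x-9.2 F17.9 fx1.1 zc51.41 z52.91
46.37 x-11.0 F17.0 fx0.6 zc51.50 z52.89
F min/mean/max 14.2 17.3 19.0 t 46.3667
```

```bash
python3 - <<'E'
from rb import *
f,p,s=st(); H=np.array([.5105,.170])
arm.move_straight([p[0],p[1],.165],.12)
arm.move_straight([*H,.1645],.25,attitude=quat(RY)); arm.dwell(.2)
f,p,s=st(); print(s["time_s"],p.round(4),f.round(2),s["ft_torque"].round(2),s["grip_width"])
import cv2
a=arm.grab_frame("scene")[140:280,220:420,::-1]; cv2.imwrite("pics/back.png",cv2.resize(a,(800,560),interpolation=cv2.INTER_CUBIC))
E
```

```text
48.675 [0.5107 0.169  0.1645] [ 0.48 -0.49 -2.86] [-0.01 -0.07  0.03] 0.2695180633172457
```

View pics/back.png

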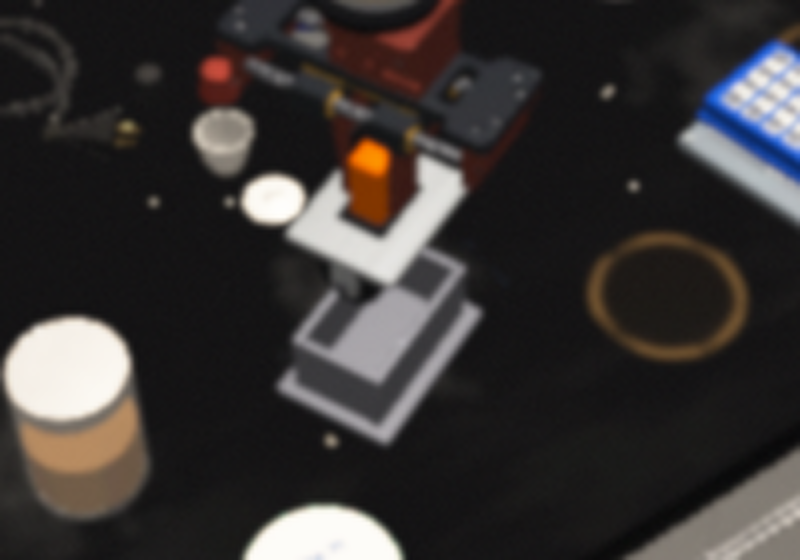

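The roller is still upright and aligned over the empty holder, with its plate at about (385,220) and the holder at (380,340). Lowering it now.

```bash
python3 - <<'E'
from rb import *
H=np.array([.5105,.170])
c=arm.move_straight([*H,.083],.06,contact_N=8); f,p,s=st(); print(c,p.round(4),f.round(2),s["time_s"])
if not c:
    c=arm.move_straight([*H,.0725],.012,contact_N=4); f,p,s=st(); print(c,p.round(4),f.round(2),s["ft_torque"].round(2),s["time_s"])
E
```

```text
False [0.5107 0.1701 0.0834] [-0.6  -0.61 -2.96] 50.2333
True [0.5104 0.1699 0.0745] [-0.98 -0.59  5.37] [-0.05 -0.15  0.03] 50.9167
```

```bash
python3 - <<'E'
from rb import *
f,p,s=st()
arm.open(); arm.dwell(.2); print(st()[0].round(2))
arm.move_straight([p[0],p[1],.21],.08); 
arm.move_ptp([.42,-.02,.25],quat(RY)); arm.dwell(.3); print(st()[2]["time_s"])
from fit import *
T=arm.grab_frame("top")[:,:,::-1].copy();S=arm.grab_frame("scene")[:,:,::-1]
a=np.hstack([rect(T,"top",.063,H,.075,290) for H in[(.511,.17)]]+[cv2.resize(S[170:260,260:380],(387,290),interpolation=cv2.INTER_CUBIC)])
cv2.imwrite("pics/end.png",a)
E
```

```text
[-0.04 -0.02  0.52]
55.2667
```

View pics/end.png

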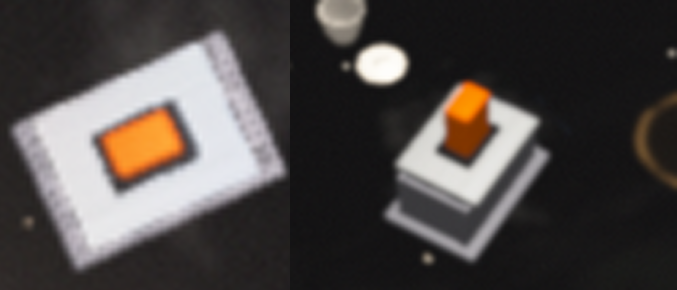

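The roller's plate lies flat on the holder rim, standing as it stood at the start (handle at about (145,145) in the left view).

```bash
python3 -c "
from bench import arm
print(arm.hand_in())"
```

```text
the job is handed in; nothing more can be done
None
```

I rolled all six strips (mostly 10–18 N, highest reading 19 N), set the roller back flat in its holder, let go and handed the job in at about 55 s; the strips read as home from the wheel's height and force, not from a direct measurement.

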